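# Stand the red-nut tool holder in the bench socket

### The arm

A 6-joint arm with a two-finger parallel gripper is mounted at the origin on the work surface. World frame = base frame: x ahead of the robot, y to its left, z up, the work surface at z = 0. Lengths are in m, angles in rad, forces in N, time in s.
With the tool pointing down it reaches from about 0.35 to 0.85 m from the base axis. Payload 8.1 kg.
Tool frame: the origin (TCP) lies at the very end of the fingers, on their centre line; the grasp point (between the pads) lies 19 mm behind it; z points along the fingers, y is the line along which they close (so a half turn about z gives the same grasp; the last joint's range is limited). The gripper opens to 85 mm and grips with 20 to 120 N. Pads are 22 mm wide; open, the fingers measure 114 mm over their backs; the gripper's body (76 mm by 85 mm) begins 54 mm behind the grasp point. The pads swing forward as they close: fully open they stand 13 mm farther back than shut.
Start: joints at [-1.298, 0.13, 1.488, -0, 1.523, -0.085], TCP at [0.21, -0.562, 0.231] pointing down, gripper open.
Joint ranges: [-2.96, 2.96], [-0.89, 2.26], [0.02, 2.5], [-1.34, 4.48], [0, 2.73], [-2.66, 2.66]. Speed limits (rad/s): [2.39, 2.39, 2.79, 3.14, 3.14, 3.14].

### API

Orientations are given as a rotation vector (axis times angle).
In Python, from bench import * gives the robot as it stands. The module is installed in compiled form; this text tells all that it offers.
- The arm moves only by the tool play_rows, never from a script. Its argument "rows" is a list that holds one entry, the list of rows, each a list of 4 numbers: the shift along the world's x, y, z normalised to -1 to 1, where 1 is 200 mm, then the turn about the world's z normalised to -1 to 1, where 1 is 120 degrees. In form: [[[dx, dy, dz, spin], ...]]. A call has 1 to 12 rows; each row is the pose to reach, as a shift and turn from the pose commanded when the call began; what a row does not reach only later rows make up. A row lasts 1/8 s, in which the tool goes at most 62.5 mm and 10.7 degrees, less where a joint would pass 70% of its speed; a pose out of reach is approached as far as the arm can. A call with a number of a shift or a turn outside -1 to 1 is refused whole. A call with a gripper value outside its range is refused whole. "hand" is the closure, from -1 (fully open) to 1 (shut), set as the call begins (left out, the last holds). The fingers move at their own pace and stop on an object; "grip_force" is the grip in N (left out, the last holds). Time passes only in rows, so rows that repeat a pose let the fingers close. It gives the time, the measured TCP pose, the force, the opening and the grip force at its end, in the units of the state.
- get_obs(): the state, without advancing time (a new reading comes with each control period).
- capture(name): name is "scene" or "top" or "wrist"; returns a dict with "img" (420x560x3 uint8, blue, green, red), "camera_matrix" (3x3 intrinsics, pixels), "k1" (the pictures are not rectified: a ray, as slopes to the right and down, at radius r is drawn at 1 + k1 r^2 times it, then the intrinsics apply), "rvec" (rotation vector, rad) and "tvec" (3), from world to camera coordinates, as OpenCV has them; the wrist camera has in their place "mount" (4x4, takes a point from camera to tool coordinates, whose origin is the TCP and whose axes are the flange's). Camera axes: x right, y down, z forward; pixel columns grow to the right and rows downward; lengths in m; the calibration is good to about 2 mm. A picture is of the moment at which its call begins: read the wrist's pose just before it. There is no depth.
- close_job(): hands the job in; it is judged then, once.
The state is a dict: "clock": time; "joint_positions": joint angles; "qd": joint speeds; "tau": joint torques, N m; "tcp_pos": TCP position; "eef_rot": TCP orientation; "contact_force": force on the tool from outside, world axes, zero at the start; "moment": the same for the moment, N m; "grip_width": finger opening in m; "gripper_force": force on a finger pad.
Only numpy, scipy, OpenCV 4.12 (cv2) and the standard library are available. Lean on these libraries where they do the work, as an engineer would, in place of code of your own. Each camera call takes 0.05 s, during which the arm holds its last target. There are 200 camera calls.

### The job

Take the tool holder with the red nut out of its slanted rest and stand it upright, taper down, in the empty tapered socket of the yellow bench fixture, ready for changing its cutter. Lower it fully home before you let go, rather than dropping it in, and leave the holder with the blue nut in its rest.

Things in the scene. Friction and masses are not known exactly. Their poses are not given: they have to be found in the camera images.
- red_holder: Steel tool holder, RED nut, 155 mm long, 0.45-0.7 kg. Origin: pull-stud end; z along its axis to the cutter. Diameters along z (mm): stud 12 to 18; taper 18 growing to 32 from 18 to 66; flange 46 to 86; neck 37 to 91; nut 40 from 91 to 135 (grip here); cutter 10 to 155. Starts in a fixed black rest, z leaning 20 degrees from vertical, towards the robot's left (+y) give or take 23 degrees.
- red_flange (a point): Point on the red holder's axis at its flange's underside, 66 mm from the stud end (which starts low); it meets the socket's mouth when the taper is home. z along the holder. At the start the rest cradles only the stud and the low (leaning) side of the flange; the nut is free all round, and the holder comes out upwards along its own axis.
- socket_mouth (a point): Centre of the mouth of the empty tapered socket, in the top of a fixed yellow round fixture (76 mm across, top 80 mm above the table, on a dark 110 mm square base). z up. It narrows from 33.6 mm across at the mouth to 19.6 mm at 48 mm depth, then a straight bore to 67 mm. The taper fits with 0.8 mm play all round and the flange comes to rest flat on the top face.
- blue_holder: A second tool holder of the same shape and size, with a BLUE nut, leaning in an identical black rest; to be left alone. Its cutter reaches 170 mm above the table, so pass high or around it. Origin and axes as for the red one.
Mind the look-alikes: they are no part of the job. What is shaped like the red_holder but pink or purple is not meant.

How it is judged:
At the end, for the whole second after the job is handed in: The red-nut holder stands released and at rest in the socket: flange underside centre within 10 mm of the centre of the socket's mouth, axis within about 10 degrees of vertical; the blue-nut holder is within 20 mm of where it started (distance between red_flange and socket_mouth below 0.01 m and angle between red_holder's own z axis and vertical below 0.17 rad and linear speed of red_holder below 0.02 m/s and distance of blue_holder from where it was at the start of the episode below 0.02 m); the robot touches nothing.
It fails at once if the red holder is let go above the socket with its flange still more than 20 mm over the mouth (dropped in) (horizontal distance between red_flange and socket_mouth below 0.03 m and z of red_flange in the frame of socket_mouth above 0.02 m and contact force between red_holder and the fingers below 0.05 N).
It fails at once if the blue holder is moved more than 20 mm (distance of blue_holder from where it was at the start of the episode above 0.02 m).
It also fails if it takes over 40 s, if anything falls off the work surface, if the arm or the gripper's body presses on something with over 40 N, if the wrist force passes 120 N, or if a joint passes its speed limit or range.

## Working session

There is one attempt and no reset: what is moved stays moved. The work goes in short steps, Python scripts to look and compute and a tool call to move; the robot and the scene stay as the last step left them, time stands still between calls to the robot, and variables do not carry over. Pictures are saved under pics/ and viewed, at most 10 in all, crops included, and the job is handed in when it is done.

Besides the shell and the picture viewer there is one more tool, called after "Request:" as name([rows], argument=value, ...), one row to a line, values as JSON. play_rows: Moves the arm, as the interface text tells. Scaled input: -1 to 1 covers 200 mm each way for a shift and 120 degrees each way for a turn. Its arguments: {"type":"object","properties":{"rows":{"type":"array","items":{"type":"array","items":{"type":"array","items":{"type":"number","minimum":-1,"maximum":1}}}},"hand":{"type":"number"},"grip_force":{"type":"number"}},"required":["rows"]}

```bash
mkdir -p pics; python3 - <<'E'
from bench import *
import cv2,numpy as np
o=get_obs();print(o['clock'],o['tcp_pos'],o['eef_rot'],o['grip_width'])
for n in("scene","top"):
    c=capture(n);cv2.imwrite(f"pics/{n}0.png",c["img"]);print(n,c["camera_matrix"],c["k1"],c["rvec"],c["tvec"])
    np.savez(f"{n}0.npz",**{k:c[k] for k in c})
E
```

```text
0.0 [ 0.21000969 -0.56146144  0.23024352] [-3.08964695e+00 -5.58710973e-01  2.46501455e-04] 0.08525594562293463
scene [[538.00470588   0.         267.08062304]
 [  0.         538.00470588 213.2738398 ]
 [  0.           0.           1.        ]] 0.04282036235129254 [ 1.76167582  2.02914599 -0.62702652] [ 0.10323439 -0.37388931  1.34612469]
top [[404.83458815   0.         279.37688308]
 [  0.         404.83458815 201.89500079]
 [  0.           0.           1.        ]] -0.08768360384246804 [ 2.19740291 -2.15396586  0.05907825] [-0.01936201  0.53268092  0.88645297]
```

View pics/scene0.png

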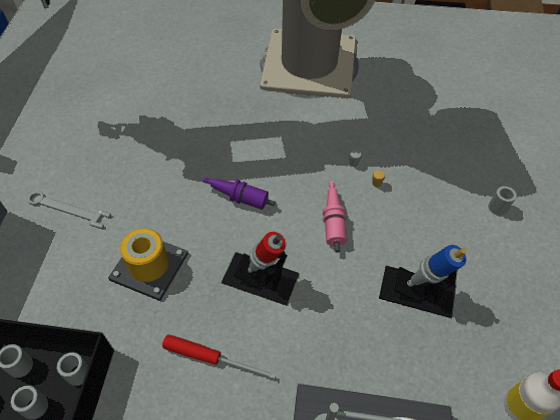

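View pics/top0.png

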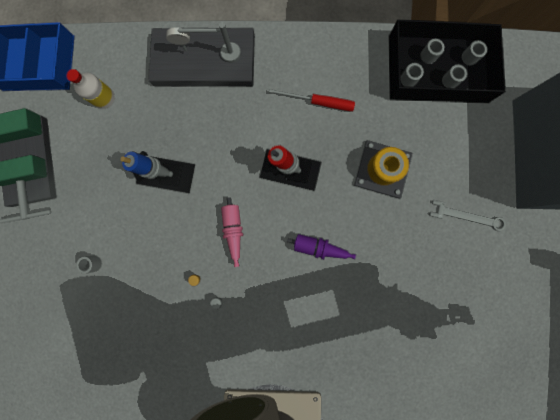

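Top picture: candidates are the red nut (282,158), the purple one (315,246), the pink one (233,220) and the blue nut (140,163). Scene picture: red (268,247), purple (240,192), pink (335,215), blue (443,263). The red nut in its black rest fits; purple and pink lie loose on the table, so they're look-alikes. The socket is at top (392,165) and scene (145,245). Next is one enlarged crop to confirm.

```bash
cat > h.py <<'E'
import numpy as np,cv2
def load(n): return dict(np.load(f"{n}.npz"))
def ray(c,uv):
    K=c["camera_matrix"];p=(np.array(uv,float)-[K[0,2],K[1,2]])/[K[0,0],K[1,1]]
    s=p.copy()
    for _ in range(20): s=p/(1+c["k1"]*(s@s))
    R=cv2.Rodrigues(c["rvec"])[0]; d=R.T@np.r_[s,1]; return -R.T@c["tvec"].ravel(), d/np.linalg.norm(d)
def plane(c,uv,z): o,d=ray(c,uv); return o+d*(z-o[2])/d[2]
def tri(rs):
    A=sum(np.eye(3)-np.outer(d,d) for o,d in rs);b=sum((np.eye(3)-np.outer(d,d))@o for o,d in rs)
    x=np.linalg.solve(A,b); return x,[np.linalg.norm(np.cross(x-o,d)) for o,d in rs]
def proj(c,X):
    R=cv2.Rodrigues(c["rvec"])[0]; X=R@np.array(X)+c["tvec"].ravel(); s=X[:2]/X[2]; s=s*(1+c["k1"]*(s@s)); K=c["camera_matrix"]
    return s*[K[0,0],K[1,1]]+[K[0,2],K[1,2]]
E
python3 - <<'E'
from h import *
S,T=load("scene0"),load("top0")
cr=lambda c,u,v,w,h,s:cv2.resize(c["img"][v:v+h,u:u+w],None,fx=s,fy=s,interpolation=cv2.INTER_CUBIC)
a=np.vstack([np.hstack([cr(S,220,225,80,60,5),cr(T,255,135,80,60,5)]),np.hstack([cr(S,105,220,80,60,5),cr(T,352,135,80,60,5)])])
cv2.imwrite("pics/crop.png",a)
for n,c in(("S",S),("T",T)):
    hsv=cv2.cvtColor(c["img"],cv2.COLOR_BGR2HSV)
    for nm,m in(("red",(cv2.inRange(hsv,(0,150,60),(6,255,255))|cv2.inRange(hsv,(174,150,60),(180,255,255)))),("yel",cv2.inRange(hsv,(15,130,60),(32,255,255)))):
        k,_,st,ce=cv2.connectedComponentsWithStats(m)
        for i in range(1,k):
            if st[i,4]>60: print(n,nm,st[i],ce[i])
E
```

```text
S red [256 232  30  31 469] [268.57782516 248.70362473]
S red [163 335  57  30 833] [190.37214886 349.14285714]
S red [548 370  12  20 184] [554.53804348 379.4673913 ]
S yel [373 171  12  16 144] [377.79861111 177.875     ]
S yel [ 120  228   48   54 1365] [145.62930403 258.6981685 ]
S yel [131 237  20  17 260] [140.74615385 244.88461538]
S yel [455 248  11  10  64] [459.9375 252.625 ]
S yel [507 380  46  40 622] [521.40514469 405.73633441]
T red [ 67  69  14  14 145] [73.57241379 75.63448276]
T red [311  94  44  17 437] [332.98627002 102.28832952]
T red [268 146  25  23 300] [281.66 158.25]
T yel [ 86  82  26  25 269] [102.02230483  96.68773234]
T yel [371 147  38  38 566] [389.5229682 165.204947 ]
T yel [384 156  16  16 118] [390.88135593 164.19491525]
T yel [188 275  12  11  98] [193.64285714 279.59183673]
```

View pics/crop.png

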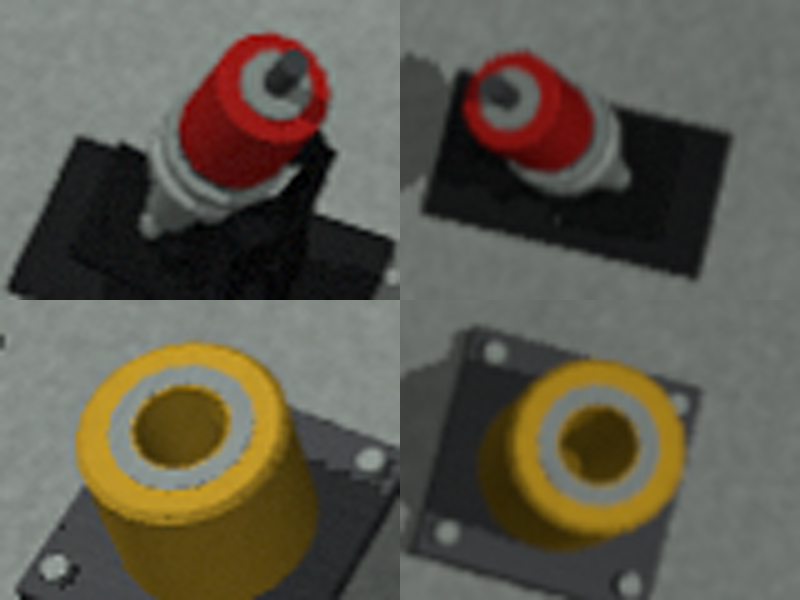

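The crop confirms the red nut in its black rest: the nut's front face is centred at scene (274.6,241.4) and top (276.2,153.6), and the stud is near scene (249.6,270) and top (299.6,170.6). The empty socket mouth is at scene (140.8,245.0) and top (391.3,163.6).

```bash
python3 - <<'E'
from h import *
S,T=load("scene0"),load("top0")
np.set_printoptions(precision=4,suppress=True)
for nm,s,t,z in(("socket",(140.8,245.0),(391.3,163.6),.08),("nut",(274.6,241.4),(276.2,153.6),.15),("stud",(249.6,270),(299.6,170.6),.03)):
    print(nm,tri([ray(S,s),ray(T,t)]),plane(S,s,z),plane(T,t,z))
n=tri([ray(S,(274.6,241.4)),ray(T,(276.2,153.6))])[0]
for a in np.arange(-35,36,5):
    d=np.array([np.sin(np.radians(a))*.342,np.cos(np.radians(a))*.342,.9397])
    print(a,[ (proj(c,n-d*l)).round(1) for c in(S,T) for l in (.044,.069,.13)])
E
```

```text
socket (array([ 0.6137, -0.2433,  0.0809]), [np.float64(0.0004913149687133935), np.float64(0.0004913149687134263)]) [ 0.6133 -0.2431  0.08  ] [ 0.614 -0.244  0.08 ]
nut (array([ 0.6164, -0.0029,  0.1526]), [np.float64(0.0003006708137647549), np.float64(0.000300670813764772)]) [ 0.6148 -0.0028  0.15  ] [ 0.6169 -0.0031  0.15  ]
stud (array([ 0.6043, -0.0515,  0.0189]), [np.float64(0.0012420430956342644), np.float64(0.0012420430956342318)]) [ 0.61  -0.049  0.03 ] [ 0.6028 -0.0524  0.03  ]
-35 [array([266.4, 257.5]), array([262. , 266.2]), array([252.1, 286.2]), array([282.7, 153.4]), array([286.2, 153.3]), array([294. , 153.1])]
-30 [array([266. , 256.9]), array([261.5, 265.3]), array([251.2, 284.4]), array([283.1, 154. ]), array([286.7, 154.1]), array([294.9, 154.6])]
-25 [array([265.8, 256.3]), array([261.1, 264.3]), array([250.5, 282.6]), array([283.4, 154.5]), array([287.2, 155. ]), array([295.7, 156.1])]
-20 [array([265.6, 255.6]), array([260.8, 263.3]), array([250. , 280.7]), array([283.6, 155.1]), array([287.5, 155.9]), array([296.3, 157.7])]
-15 [array([265.5, 254.9]), array([2
[... 823 characters left out ...]
([266.1, 251. ]), array([261.7, 256.1]), array([251.7, 267.7]), array([283.7, 159.5]), array([287.7, 162.6]), array([296.7, 169.6])]
20 [array([266.5, 250.4]), array([262.2, 255.2]), array([252.7, 266. ]), array([283.5, 160.1]), array([287.4, 163.6]), array([296.1, 171.2])]
25 [array([266.8, 249.8]), array([262.8, 254.3]), array([253.8, 264.4]), array([283.2, 160.7]), array([287. , 164.5]), array([295.4, 172.8])]
30 [array([267.3, 249.3]), array([263.5, 253.5]), array([255. , 262.9]), array([282.9, 161.3]), array([286.5, 165.3]), array([294.6, 174.3])]
35 [array([267.8, 248.8]), array([264.3, 252.7]), array([256.4, 261.5]), array([282.6, 161.8]), array([286. , 166.1]), array([293.6, 175.8])]
```

Request:
play_rows([
  [[0.2,0.2,0.05,0.08],[0.4,0.4,0.1,0.16],[0.6,0.6,0.15,0.24],[0.8,0.8,0.15,0.32],[1,1,0.15,0.4],[1,1,0.15,0.46],[1,1,0.15,0.46]],
], hand=-1)

```text
clock: 0.98
tcp_pos: [0.4104, -0.3613, 0.2608]
eef_rot: [-2.479, -1.928, 0.0]
contact_force: [0.7, 0.1, 0.7]
grip_width: 0.0853
gripper_force: 0.0
```

Request:
play_rows([
  [[0.2,0.25,0,0],[0.4,0.5,0,0],[0.6,0.75,0,0],[0.8,1,0,0],[1,1,0,0],[1,1,0,0]],
])

```text
clock: 1.72
tcp_pos: [0.6113, -0.1615, 0.2589]
eef_rot: [-2.481, -1.924, 0.002]
contact_force: [-0.6, 0.4, -0.3]
grip_width: 0.0858
gripper_force: 0.0
```

Request:
play_rows([
  [[0,0.25,0,0],[0,0.5,0,0],[0,0.75,0,0],[0.02,0.76,0,0],[0.02,0.76,0,0]],
])

```text
clock: 2.35
tcp_pos: [0.6139, -0.0112, 0.2614]
eef_rot: [2.482, 1.925, -0.001]
contact_force: [0.9, -0.4, 0.3]
grip_width: 0.0854
gripper_force: 0.0
```

```bash
python3 - <<'E'
from bench import *
from scipy.spatial.transform import Rotation as R
import cv2,numpy as np
o=get_obs();c=capture("wrist");cv2.imwrite("pics/w1.png",c["img"])
np.set_printoptions(precision=4,suppress=True)
r=R.from_rotvec(o['eef_rot']).as_matrix();print(o['clock'],o['tcp_pos'],np.degrees(np.arctan2(r[1,1],r[0,1])));print(o['joint_positions']);print(c['mount'],c['camera_matrix'])
# project expected nut top / mid and stud
M=np.eye(4);M[:3,:3]=r;M[:3,3]=o['tcp_pos'];E=M@np.array(c['mount']);I=np.linalg.inv(E);K=c['camera_matrix']
n=np.array([.616,-.003,.151]);d=np.array([.0827,.3318,.9397])
for l in(0,.044,.069,.13):
    X=(I@np.r_[n-d*l,1])[:3];s=X[:2]/X[2];s*=1+c['k1']*(s@s);print(l,s*[K[0,0],K[1,1]]+[K[0,2],K[1,2]])
E
```

```text
2.35 [ 0.6139 -0.0112  0.2614] -14.420283970839202
[-0.1014  0.1576  1.4039 -0.0006  1.5801  0.1503]
[[-0.0012 -0.9606 -0.2778  0.0704]
 [ 1.     -0.0015  0.0009  0.0003]
 [-0.0013 -0.2778  0.9606 -0.1427]
 [ 0.      0.      0.      1.    ]] [[349.0919   0.     277.3782]
 [  0.     349.0919 212.2572]
 [  0.       0.       1.    ]]
0 [276.6476 197.6788]
0.044 [276.8346 203.1522]
0.069 [276.9186 205.612 ]
0.13 [277.0785 210.2937]
```

View pics/w1.png

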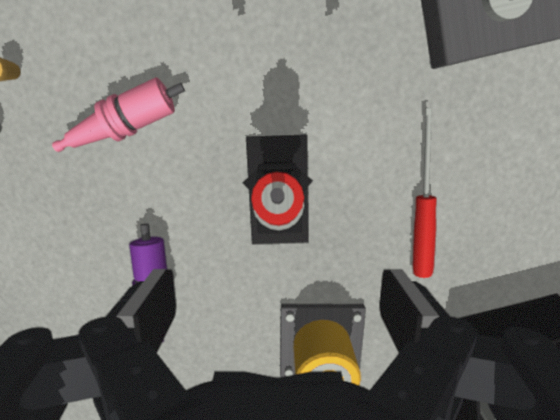

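The wrist view shows the red nut's ring centred at (278,199) against a predicted (277,198), with the rest squared up to the fingers. I'll descend and grip across the lean.

Request:
play_rows([
  [[0,0.01,-0.2,0],[0,0.01,-0.4,0],[0,0.01,-0.55,0],[0,0.01,-0.65,0],[0,0.01,-0.74,0],[0,0.01,-0.74,0]],
])

```text
clock: 3.15
tcp_pos: [0.6133, -0.0084, 0.112]
eef_rot: [-2.48, -1.926, 0.003]
contact_force: [0.1, 0.6, -0.1]
grip_width: 0.0854
gripper_force: 0.0
```

Request:
play_rows([
  [[0,0,0,0],[0,0,0,0],[0,0,0,0],[0,0,0,0],[0,0,0,0],[0,0,0,0],[0,0,0,0],[0,0,0,0]],
], hand=1, grip_force=50)

```text
clock: 4.15
tcp_pos: [0.615, -0.0079, 0.1147]
eef_rot: [2.479, 1.927, 0.002]
contact_force: [-0.9, 0.8, 6.1]
grip_width: 0.039
gripper_force: 50.0
```

Request:
play_rows([
  [[0.01,0.04,0.113,0],[0.02,0.08,0.226,0],[0.03,0.12,0.34,0],[0.04,0.16,0.452,0],[0.05,0.2,0.565,0],[0.066,0.265,0.75,0],[0.066,0.265,0.75,0],[0.066,0.265,0.75,0]],
])

```text
clock: 5.15
tcp_pos: [0.6266, 0.0447, 0.2611]
eef_rot: [-2.48, -1.927, 0.003]
contact_force: [0.2, 0.4, -5.2]
grip_width: 0.0388
gripper_force: 52.5
```

```bash
python3 - <<'E'
from bench import *
import cv2,numpy as np
a=[]
for n in("scene","top"):
    c=capture(n);np.savez(f"{n}1.npz",**c)
    x,y=(190,140) if n=="scene" else (220,100)
    a.append(cv2.resize(c["img"][y:y+150,x:x+100],None,fx=4,fy=4,interpolation=2))
cv2.imwrite("pics/lift.png",np.hstack(a))
E
```

```text
(no output)
```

View pics/lift.png

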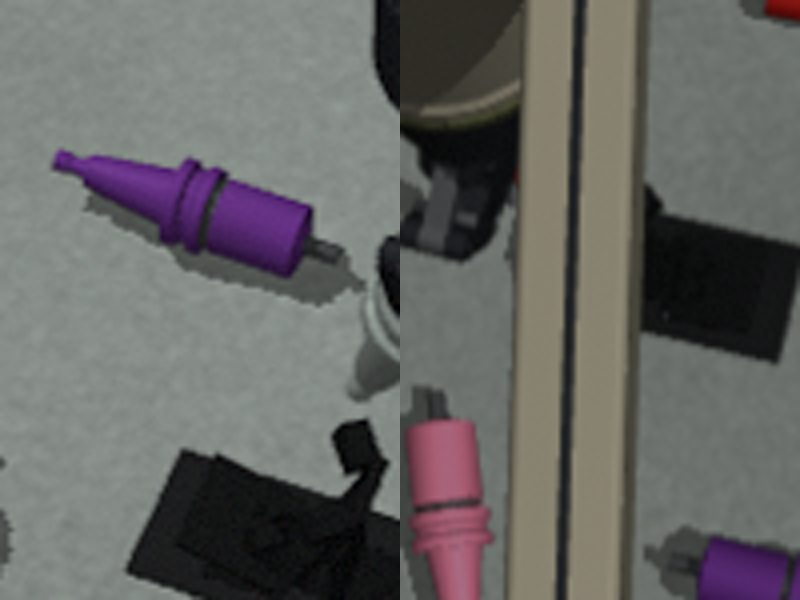

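It's held, with the tilt kept. Next I carry it to just above the socket.

Request:
play_rows([
  [[0,-0.15,0,0],[0,-0.35,0,0],[-0.01,-0.55,0,0],[-0.016,-0.75,0,0],[-0.016,-0.9,0,0],[-0.016,-1,0,0],[-0.016,-1,0,0]],
])

```text
clock: 6.12
tcp_pos: [0.6235, -0.1564, 0.2619]
eef_rot: [-2.481, -1.924, 0.002]
contact_force: [-0.6, 0.9, -4.8]
grip_width: 0.0391
gripper_force: 52.3
```

Request:
play_rows([
  [[0,-0.12,0,0],[0,-0.24,-0.1,0],[0,-0.24,-0.2,0],[0,-0.24,-0.3,0],[0,-0.24,-0.37,0],[0,-0.24,-0.37,0]],
])

```text
clock: 6.88
tcp_pos: [0.6232, -0.2021, 0.187]
eef_rot: [-2.478, -1.927, 0.003]
contact_force: [0.0, -0.3, -4.9]
grip_width: 0.0386
gripper_force: 52.2
```

Request:
play_rows([
  [[0,0,0,0],[0,0,0,0],[0,0,0,0],[0,0,0,0]],
], grip_force=25)

```text
clock: 7.38
tcp_pos: [0.6243, -0.2031, 0.1897]
eef_rot: [2.48, 1.927, 0.0]
contact_force: [-0.5, -0.2, -4.0]
grip_width: 0.0388
gripper_force: 52.2
```

```bash
python3 - <<'E'
from bench import *
import cv2,numpy as np
c=capture("scene");np.savez("scene2.npz",**c)
cv2.imwrite("pics/hover.png",cv2.resize(c["img"][150:300,80:230],None,fx=4,fy=4,interpolation=2))
E
```

```text
(no output)
```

View pics/hover.png

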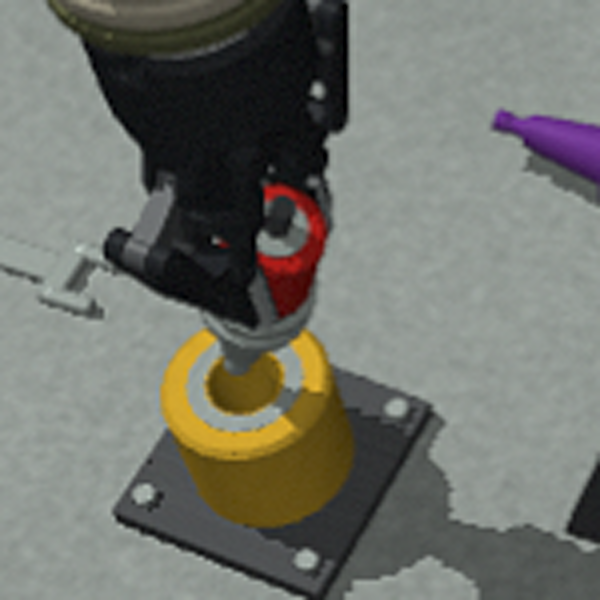

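The stud tip, at scene (138,242), is over the mouth and still leaning. I'll lower the stud into the mouth, then swing the holder upright against the socket wall with a light grip.

Request:
play_rows([
  [[0,-0.01,-0.05,0],[0,-0.02,-0.1,0],[0,-0.02,-0.15,0],[0,-0.02,-0.2,0],[0,-0.02,-0.22,0],[0,-0.02,-0.22,0]],
], hand=1, grip_force=25)

```text
clock: 8.18
tcp_pos: [0.6239, -0.2074, 0.145]
eef_rot: [2.481, 1.927, -0.001]
contact_force: [-0.9, -2.6, -4.7]
grip_width: 0.0386
gripper_force: 52.5
```

Request:
play_rows([
  [[-0.007,-0.03,0,0],[-0.014,-0.06,0,0],[-0.02,-0.08,0,0],[-0.025,-0.1,0,0],[-0.03,-0.12,0,0],[-0.03,-0.12,0,0]],
])

```text
clock: 8.93
tcp_pos: [0.6191, -0.2303, 0.1465]
eef_rot: [2.48, 1.928, 0.004]
contact_force: [1.5, 6.3, -0.3]
grip_width: 0.0386
gripper_force: 52.8
```

Request:
play_rows([
  [[-0.005,-0.02,0,0],[-0.01,-0.04,0,0],[-0.015,-0.06,0,0],[-0.02,-0.08,0,0],[-0.023,-0.095,0,0],[-0.023,-0.095,0,0]],
])

```text
clock: 9.68
tcp_pos: [0.6139, -0.25, 0.1458]
eef_rot: [2.481, 1.927, 0.002]
contact_force: [1.4, 5.9, 0.7]
grip_width: 0.0387
gripper_force: 53.5
```

```bash
python3 - <<'E'
from bench import *
import cv2,numpy as np
c=capture("scene");np.savez("scene3.npz",**c)
d=capture("top")
cv2.imwrite("pics/up.png",np.hstack([cv2.resize(c["img"][170:300,90:190],None,fx=4,fy=4,interpolation=2),cv2.resize(d["img"][100:230,340:440],None,fx=4,fy=4,interpolation=2)]))
E
```

```text
(no output)
```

View pics/up.png

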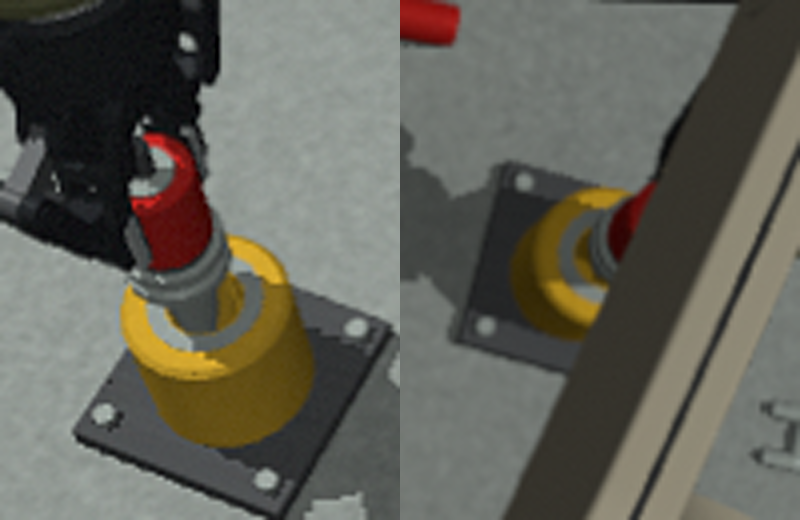

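The holder is now close to upright. I'll centre it over the mouth and lower it in stages, watching the force.

Request:
play_rows([
  [[0,0.015,0,0],[0,0.03,0,0],[0,0.03,-0.02,0],[0,0.03,-0.05,0],[0,0.03,-0.08,0],[0,0.03,-0.08,0]],
])

```text
clock: 10.52
tcp_pos: [0.6128, -0.2438, 0.128]
eef_rot: [-2.479, -1.926, 0.002]
contact_force: [-0.3, 0.7, -3.9]
grip_width: 0.039
gripper_force: 53.0
```

Request:
play_rows([
  [[0,0,-0.015,0],[0,0,-0.03,0],[0,0,-0.04,0],[0,0,-0.05,0],[0,0,-0.05,0]],
])

```text
clock: 11.15
tcp_pos: [0.6135, -0.2439, 0.1191]
eef_rot: [-2.48, -1.928, 0.0]
contact_force: [-0.0, -0.6, -5.0]
grip_width: 0.039
gripper_force: 53.0
```

Request:
play_rows([
  [[0,0,-0.01,0],[0,0,-0.02,0],[0,0,-0.025,0],[0,0,-0.025,0]],
])

```text
clock: 11.65
tcp_pos: [0.6137, -0.2439, 0.1143]
eef_rot: [2.48, 1.928, 0.001]
contact_force: [1.6, 1.0, -3.9]
grip_width: 0.0388
gripper_force: 53.0
```

Request:
play_rows([
  [[0,0,-0.006,0],[0,0,-0.012,0],[0,0,-0.018,0],[0,0,-0.018,0]],
])

```text
clock: 12.15
tcp_pos: [0.6139, -0.2443, 0.1137]
eef_rot: [2.479, 1.927, 0.001]
contact_force: [-6.9, 4.4, 14.3]
grip_width: 0.0393
gripper_force: 55.1
```

```bash
python3 - <<'E'
from bench import *
import cv2,numpy as np
c=capture("scene")
cv2.imwrite("pics/seat.png",cv2.resize(c["img"][190:290,90:190],None,fx=6,fy=6,interpolation=2))
E
```

```text
(no output)
```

View pics/seat.png

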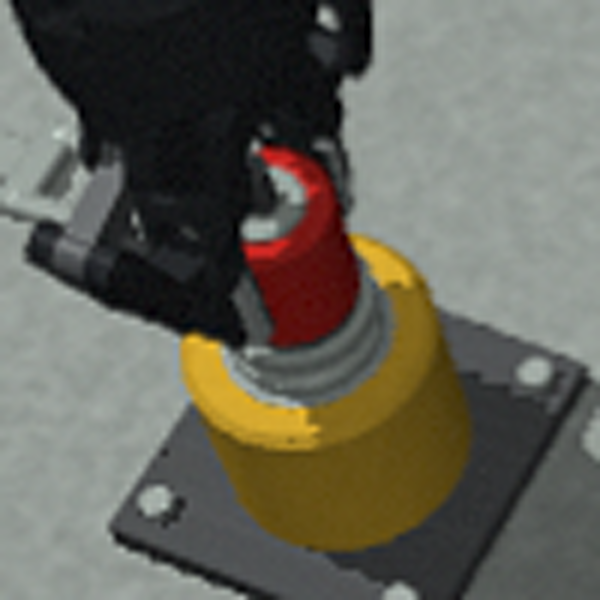

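The flange at (305,345) is almost on the top face, but the side force suggests the taper is rubbing. I'll give a little sideways and press on.

Request:
play_rows([
  [[-0.003,0.003,0,0],[-0.006,0.004,0,0],[-0.006,0.004,-0.006,0],[-0.006,0.004,-0.012,0],[-0.006,0.004,-0.012,0]],
])

```text
clock: 12.82
tcp_pos: [0.6138, -0.2444, 0.1136]
eef_rot: [2.477, 1.925, 0.003]
contact_force: [-8.8, 3.0, 22.9]
grip_width: 0.0387
gripper_force: 56.1
```

Laterally rigid with a firm vertical reaction, so it's home. I'll relieve the load, then release.

Request:
play_rows([
  [[0.005,-0.003,0.012,0],[0.005,-0.003,0.018,0],[0.005,-0.003,0.018,0]],
])

```text
clock: 13.2
tcp_pos: [0.6138, -0.2442, 0.1137]
eef_rot: [2.479, 1.927, 0.001]
contact_force: [-3.9, 2.2, 8.3]
grip_width: 0.0387
gripper_force: 54.0
```

Request:
play_rows([
  [[0,0,0,0],[0,0,0,0],[0,0,0,0],[0,0,0,0],[0,0,0,0],[0,0,0,0],[0,0,0,0],[0,0,0,0]],
], hand=-1)

```text
clock: 14.2
tcp_pos: [0.6134, -0.2438, 0.1119]
eef_rot: [2.481, 1.928, -0.0]
contact_force: [-0.2, 0.9, -0.8]
grip_width: 0.0857
gripper_force: 0.0
```

Request:
play_rows([
  [[0,0,0.05,0],[0,0,0.15,0],[0,0,0.3,0],[0,0,0.5,0],[0,0,0.7,0],[-0.25,0,0.7,0],[-0.5,0,0.7,0],[-0.75,0,0.7,0],[-0.75,0,0.7,0]],
])

```text
clock: 15.32
tcp_pos: [0.4609, -0.2438, 0.2534]
eef_rot: [2.481, 1.925, -0.0]
contact_force: [0.4, -0.0, 0.7]
grip_width: 0.0855
gripper_force: 0.0
```

```bash
python3 - <<'E'
from bench import *
import cv2,numpy as np
c=capture("scene");d=capture("top");np.savez("scene4.npz",**c);np.savez("top4.npz",**d)
cv2.imwrite("pics/end.png",np.hstack([cv2.resize(c["img"][190:290,90:190],None,fx=4,fy=4,interpolation=2),cv2.resize(d["img"][115:215,340:440],None,fx=4,fy=4,interpolation=2)]))
E
```

```text
(no output)
```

View pics/end.png

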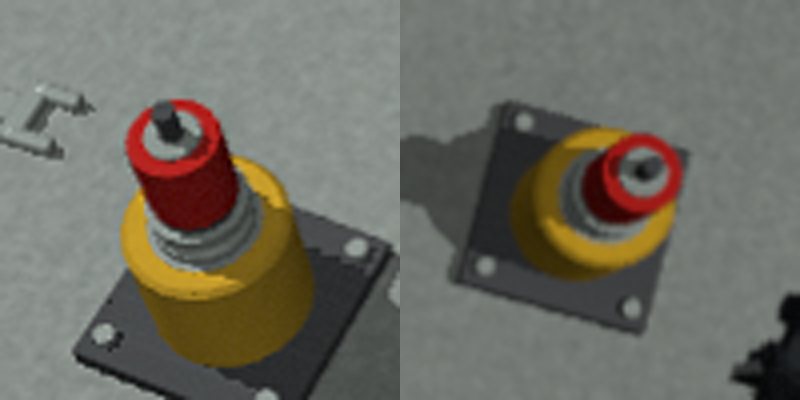

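The holder stands in the socket with its nut face at scene (133.1,224.4) and top (399.6,157.6). I'll check its height and tilt.

```bash
python3 - <<'E'
from h import *
S,T=load("scene4"),load("top4")
print(tri([ray(S,(133.1,224.4)),ray(T,(399.6,157.6))]), proj(S,[.6137,-.2437,.149]),proj(T,[.6137,-.2437,.149]))
E
```

```text
(array([ 0.61407774, -0.24214111,  0.14904999]), [np.float64(0.000240161284114012), np.float64(0.00024016128411382493)]) [132.11633758 224.09798875] [400.26397277 157.83562713]
```

The nut face is at 0.149 m, exactly the seated height, and within 2 mm of the socket axis.

```bash
python3 -c "
from bench import *
print(close_job())"
```

```text
the job is handed in; nothing more can be done
None
```

The red-nut holder stands upright and released in the yellow socket, nut face at 0.149 m (the fully seated height) and within 2 mm of the socket axis; the arm never went near the blue holder, and the job is handed in, though `close_job()` gave no verdict.

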